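# Scrape the last rubber feet out of the tilting bin

## Task

Tip the small steel bin fully down towards the copper cup by pressing its side tab, so that it stays tilted. Then take the standing scraper and sweep both rubber feet that cling to the bin floor over the open lip into the cup, without touching the feet with the gripper. Leave the bin tilted and the cup upright where it is, and stand the scraper upright on the shelf again.

Things in the scene. Friction and masses are not known exactly. Their poses are not given: they have to be found in the camera images.
- bin (a joint): tilt of the steel bin about its side pins, rad: 0 level (start, a stop), 0.35 fully tipped, open lip down (a stop). The pivot is stiff: about 0.5 N m turns it and it stays where left. The pins are 125 mm above the shelf. Two fixed steel cheeks, 141 mm high, carry them outside the bin, 51 to 57 mm either side of its middle and within 15 mm of the pins along the bin.
- bin_floor (a point): on the bin floor's upper face, midway between the sides, 12 mm below the pin axis. Axes turn with the bin: z floor normal, -x along the floor to the open lip, y along the pins; tipping by a turns it -a about y. Floor from lip x = -75 mm to rear wall x = +90; side walls inside at y = +-40, 3 mm thick. Walls 34 mm high; none at the lip.
- bin_ear (a point): middle of the upper face of the press tab, a steel plate 36 mm (x) by 45 mm (y) flush with the wall's top, sticking out from the +y wall near the lip; at (-57, 68, 34) mm in bin_floor's frame, same axes. Pressed down with closed fingers (about 9 N) it tips the lip down; the full stroke lowers it by 21 mm.
- scraper: standing scraper 150 mm high, 0.28 kg: steel head 28 mm deep (x), 60 wide (y), 44 high, and an upright brown wooden grip 22 (x) by 28 mm (y) from 33 to 150 mm up. Origin: centre of the underside, z up. Both broad faces (+-x) are blades, edge at the underside; either may lead. Stands by itself, among a round wooden striker and a white ribbed ceramic pillar.
- cup: copper resonator cup standing loose on the shelf under the bin's lip: 110 mm across, 66 mm high, wall 3 mm, 0.35 kg. Origin at the centre of the underside, z up. With the bin fully tipped, the lip's underside is about 19 mm above the rim's level, over the cup's mouth.
- foot_a: black rubber instrument foot on the bin's floor, the one nearer the lip: a blunt cone 26 mm across at the base, 18 mm high, 20 g. Origin at the centre of the base, z up. It clings: it does not slide when the bin is tipped.
- foot_b: the other, equal rubber foot, further from the lip; its centre starts at most 20 mm behind bin_floor (towards the rear wall), so the scraper fits between it and the rear wall.
Things that resemble listed ones, but are neither listed nor needed, are in the scene too. Leave any red look-alike of the foot_b alone.

How it is judged:
By the outcome, as a careful person would: the job done as asked, in the order asked, and still so for the second after the job is handed in, with the robot touching nothing.
It also fails if it takes over 64 s, if anything falls off the work surface, if the arm or the gripper's body presses on something with over 40 N, if the wrist force passes 120 N, or if a joint passes its speed limit or range.

## Robot

A 7-joint arm with a two-finger parallel gripper is mounted at the origin on the work surface. World frame = base frame: x ahead of the robot, y to its left, z up, the work surface at z = 0. Lengths are in m, angles in degrees, forces in N, time in s.
With the tool pointing down it reaches from about 0.4 to 0.85 m from the base axis. Payload 4.5 kg.
Tool frame: the origin (TCP) lies between the finger pads; the fingertips stand 17 mm ahead of it and the grasp point (between the pads) lies 2 mm behind it; z points along the fingers, y is the line along which they close (so a half turn about z gives the same grasp; the last joint's range is limited). The gripper opens to 88 mm and grips with 3 to 60 N. Pads are 18 mm wide; open, the fingers measure 123 mm over their backs; the gripper's body (75 mm by 187 mm) begins 45 mm behind the grasp point.
Start: joints at [-65.214, 39.483, -11.15, 89.685, 9.013, 51.709, -12.324], TCP at [0.243, 0.576, 0.217] pointing down, gripper open.
Joint ranges: [-172.22, 172.22], [-26.19, 119.32], [-84.43, 86.54], [7.71, 146.69], [-57.33, 237.33], [2.42, 119.75], [-152.13, 152.13]. Speed limits (degrees/s): [147.25, 147.25, 180, 180, 180, 180, 180].

## Interface

Orientations are given as a 3x3 rotation matrix whose columns are the frame's x, y, z axes.
In Python, from workcell import manip, capture, calibration, find_in, pinpoint gives the robot as it stands. Calls block until the motion is done:
- manip.move_ptp(position, orientation): joint-space move of the TCP to a pose.
- manip.servo_line(position, frame=None, velocity=0.15): straight line of the TCP; frame=None keeps the orientation; velocity is the mean speed in m/s.
- manip.movej(angles): joint-space move.
- manip.let_go() and manip.gripper_close(grasp_force=None): open the fingers fully, or close them until they stop; grasp_force is the grip in N (None keeps the last).
- manip.sleep(seconds).
- manip.inverse_kinematics(position, orientation): joint angles nearest the present ones, or None.
- capture(name): name is "scene" or "top" or "wrist"; returns (picture, depth): 400x640x3 uint8, red, green, blue; 400x640 float32, m along the optical axis (not along the pixel's ray), 0 where there is no reading.
- calibration(name): a dict with "fx", "fy", "cx", "cy" (pixels), "world_to_cam" (4x4, takes a point from world to camera coordinates). Camera axes: x right, y down, z forward; pixel columns grow to the right and rows downward; lengths in m; the calibration is good to about 2 mm. A picture is of the moment at which its call begins: read the wrist's pose just before it. calibration takes no time and is no camera call; for the wrist camera it gives the pose at the moment of the call.
A pose or a line that the arm cannot do raises manip.IKError and nothing moves.
- manip.close_job(): hands the job in; it is judged then, once.
Trained networks look in the newest picture that a camera, given by its name, has taken for a name from the list of things; names that differ only in an ending like _2 or _b are one class to them, and where a whole thing is asked for, a point or a joint stands for the part that bears it (a point fixed in the world has none). Each returns a list of dicts, best first, with "score" (0 to 1); they miss things now and then, are a little off and sometimes report something else, mostly with a low value. They report only what shows in the picture. A call takes as long as a camera call. They do not tell look-alikes from the thing itself.
- find_in(camera, query): "box" ([centre column, centre row, width, height] in pixels, round what is visible of it).
- pinpoint(camera, query): "uv" ([column, row] in pixels: a listed point, or the origin of a listed thing).
Readings, each from a call of its own:
- manip.read_time_s(): time.
- manip.read_joints(): joint angles.
- manip.read_dq(): joint speeds.
- manip.read_effort(): joint torques, N m.
- manip.read_ee_pos(): TCP position.
- manip.read_eef_rot(): TCP orientation.
- manip.read_contact_force(): force on the tool from outside, world axes, zero at the start.
- manip.read_wrist_torque(): the same for the moment, N m.
- manip.read_grip_width(): opening from 0.0 (shut) to 1.0 (fully open).
- manip.read_grip_force(): force on a finger pad.
Only numpy, scipy, OpenCV 4.12 (cv2) and the standard library are available. Lean on these libraries where they do the work, as an engineer would, in place of code of your own. Each camera call takes 0.05 s, during which the arm holds its last target. There are 200 camera calls.

## Working session

There is one attempt and no reset: what is moved stays moved. The work goes in short steps, each a Python script; the robot and the scene stay as the last script left them, time stands still between calls to the robot, and variables do not carry over. Pictures are saved under pics/ and viewed, at most 10 in all, crops included, and the job is handed in when it is done.

```bash
mkdir -p pics; ls
cat > h.py <<'E'
import numpy as np, cv2
from workcell import manip, capture, calibration, find_in, pinpoint
def deproj(c,u,v,d):
    k=calibration(c); p=np.array([(u-k["cx"])/k["fx"]*d,(v-k["cy"])/k["fy"]*d,d,1])
    return (np.linalg.inv(k["world_to_cam"])@p)[:3]
def cloud(c,dep):
    k=calibration(c); v,u=np.mgrid[:dep.shape[0],:dep.shape[1]]
    p=np.stack([(u-k["cx"])/k["fx"]*dep,(v-k["cy"])/k["fy"]*dep,dep,np.ones_like(dep)],-1)
    P=(p@np.linalg.inv(k["world_to_cam"]).T)[...,:3]; P[dep<=0]=np.nan; return P
def ray(c,u,v,z):
    a=deproj(c,u,v,0.1);b=deproj(c,u,v,1.0); return a+(b-a)*(z-a[2])/(b[2]-a[2])
E
python3 - <<'E'
from h import *
np.set_printoptions(precision=4,suppress=True)
for c in("scene","top"):
    im,d=capture(c); cv2.imwrite(f"pics/{c}0.png",im[...,::-1]); np.save(f"{c}0.npy",d); P=cloud(c,d)
    k=calibration(c);print(c,k["fx"],np.linalg.inv(k["world_to_cam"])[:3,3])
    for q in("bin_floor","bin_ear","scraper","cup","foot_a"):
        for r in pinpoint(c,q)[:4]:
            u,v=r["uv"]; print(c,q,round(r["score"],2),np.round([u,v]),P[int(np.clip(v,0,399)),int(np.clip(u,0,639))])
        
print(manip.read_time_s())
E
```

```text
pics
scene 427.4655105821221 [1.0883 0.4232 0.6108]
scene bin_floor 0.82 [431. 243.] [0.5716 0.2628 0.1284]
scene bin_ear 0.97 [434. 194.] [0.4695 0.2169 0.1461]
scene scraper 0.65 [250. 228.] [ 0.6438 -0.09    0.0233]
scene cup 0.94 [385. 259.] [0.5756 0.188  0.0505]
scene foot_a 0.58 [431. 247.] [0.5968 0.2731 0.1469]
scene foot_a 0.53 [415. 231.] [0.5528 0.2273 0.1216]
scene foot_a 0.52 [365. 322.] [0.6903 0.2206 0.016 ]
top 406.549144512064 [ 0.5179 -0.01    0.8896]
top bin_floor 0.93 [195. 218.] [0.5486 0.2549 0.1164]
top bin_ear 0.83 [207. 258.] [0.4741 0.2207 0.1475]
top scraper 0.82 [374. 175.] [ 0.6337 -0.0935  0.0749]
top cup 0.68 [253. 231.] [0.5236 0.1647 0.0043]
top foot_a 0.46 [216. 224.] [0.5384 0.2125 0.1282]
top foot_a 0.45 [195. 211.] [0.5632 0.2522 0.1307]
top foot_a 0.42 [228. 156.] [0.6869 0.2194 0.0216]
0.6
```

View pics/scene0.png

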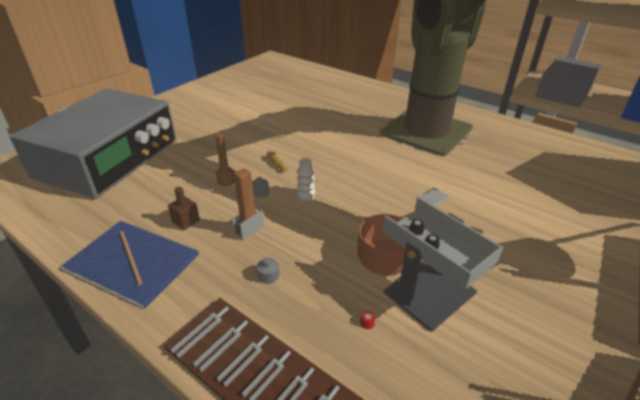

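View pics/top0.png

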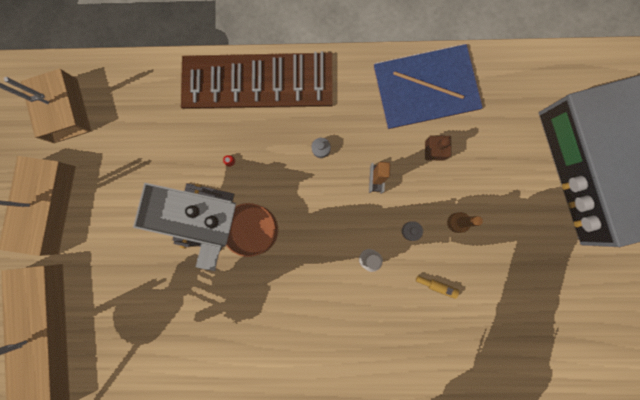

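The pictures show the bin at top-view (185,212), lip to the right over the cup (251,229), ear at (207,258). The feet are at (192,211) and (212,222). The scraper (steel head, brown grip) is at (378,177) with its blade facing the bin; the striker is at (437,148) and the pillar at (371,261). Next I fit the poses from the point clouds.

```bash
cat > fit.py <<'E'
from h import *
from scipy.optimize import minimize
np.set_printoptions(precision=4,suppress=True)
Ps=[cloud(c,np.load(f"{c}0.npy")).reshape(-1,3) for c in("top","scene")]
def sel(P,c,r,z0,z1):
    return P[(np.hypot(P[:,0]-c[0],P[:,1]-c[1])<r)&(P[:,2]>z0)&(P[:,2]<z1)]
def rect(p,x0,x1,y0,y1):  # signed dist to rectangle
    q=np.abs(p-[(x0+x1)/2,(y0+y1)/2])-[(x1-x0)/2,(y1-y0)/2]
    return np.hypot(*np.maximum(q,0).T)+np.minimum(q.max(1),0)
def loc(p,t):
    c,s=np.cos(t[2]),np.sin(t[2]); return (p[:,:2]-t[:2])@np.array([[c,-s],[s,c]])
for n,P in zip(("top","scene"),Ps):
    W=sel(P,(.55,.25),.16,.140,.153); F=sel(P,(.55,.25),.12,.106,.117)
    print(n,len(W),len(F),np.median(W[:,2]),np.median(F[:,2]))
    def cost(t):
        w=loc(W,t); f=loc(F,t)
        walls=np.min([rect(w,-75,93,40,43) for _ in[0]] if 0 else [rect(w*1e3,-75,93,40,43),rect(w*1e3,-75,93,-43,-40),rect(w*1e3,90,93,-43,43),rect(w*1e3,-75,-39,45-2,90.5)],axis=0)
        d=np.maximum(walls,0); e=np.maximum(rect(f*1e3,-75,90,-40,40),0)
        return np.minimum(d,12).sum()/len(W)+np.minimum(e,12).sum()/max(len(F),1)
    best=min((minimize(cost,[.555+dx,.25+dy,np.radians(a)],method="Nelder-Mead",options=dict(xatol=1e-5,fatol=1e-5,maxiter=800,initial_simplex=[[.555+dx,.25+dy,np.radians(a)],[.567+dx,.25+dy,np.radians(a)],[.555+dx,.262+dy,np.radians(a)],[.555+dx,.25+dy,np.radians(a)+.15]])) for a in(65,75,85) for dx in(-.01,.01) for dy in(-.015,0.015)),key=lambda r:r.fun)
    t=best.x; print(n,"bin",t[:2],np.degrees(t[2]),best.fun)
    f=sel(P,t[:2],.1,.122,.136); lf=loc(f,t)*1e3; ok=(abs(lf[:,1])<36)&(lf[:,0]<60)&(lf[:,0]>-72); lf=lf[ok]
    if len(lf)>6:
        _,lab,cen=cv2.kmeans(lf.astype(np.float32),2,None,(3,50,.1),5,2); print("feet",cen,np.bincount(lab.ravel()))
    g=sel(P,(.635,-.095),.06,.08,.156); top=sel(P,(.635,-.095),.06,.143,.156)
    hd=sel(P,(.64,-.095),.06,.038,.048)
    for nm,q in(("griptop",top),("head",hd)):
        if len(q)>4:
            r=cv2.minAreaRect((q[:,:2]*1e3).astype(np.float32)); print(nm,len(q),r,q[:,2].max())
    cu=sel(P,(.52,.155),.09,.060,.070); 
    from scipy.optimize import least_squares
    r=least_squares(lambda x:np.hypot(*(cu[:,:2]-x).T)-.0535,[.52,.155],loss="soft_l1",f_scale=.002); print("cup",len(cu),r.x,t.shape and loc(r.x[None],t)*1e3)
E
python3 fit.py; python3 -c "
from h import *
print(manip.read_eef_rot(),manip.read_contact_force())"
```

```text
top 1017 3275 0.14651123650609765 0.11287864868311415
top bin [0.5528 0.26  ] 77.21436179563082 0.7807229396239521
feet [[-41.0321   2.4534]
 [  0.0572  -8.7917]] [131 127]
griptop 186 ((633.7578125, -104.49365997314453), (21.96982765197754, 27.847026824951172), 87.25850677490234) 0.15355448909710312
head 66 ((633.4342651367188, -104.61235046386719), (28.362991333007812, 58.68001937866211), 85.84935760498047) 0.04736087254311683
cup 210 [0.5267 0.1631] [[-100.301     4.0606]]
scene 1406 1877 0.14565349471595626 0.1129009820072408
scene bin [0.5536 0.2622] 77.13600110152991 1.6084202701135317
feet [[-37.9312   0.546 ]
 [  2.896  -10.0688]] [144 142]
griptop 128 ((635.0325927734375, -101.91972351074219), (22.52610206604004, 27.330930709838867), 86.02066040039062) 0.15133338906146776
head 143 ((634.4196166992188, -102.08792114257812), (30.588603973388672, 60.686302185058594), 85.13322448730469) 0.047947097238041136
cup 299 [0.5273 0.1655] [[-100.0951    4.1038]]
[[-9.21564724e-01  3.88224752e-01  3.33266199e-05]
 [ 3.88224752e-01  9.21564713e-01  1.48619378e-04]
 [ 2.69850841e-05  1.49900595e-04 -9.99999988e-01]] [-0.20254758  0.10978587 -0.89222773]
```

```bash
cat >> h.py <<'E'
BIN=np.array([.553,.261,.113]); YAW=np.radians(77.2); TILT=.35
def Rz(a): return np.array([[np.cos(a),-np.sin(a),0],[np.sin(a),np.cos(a),0],[0,0,1]])
def Ry(a): return np.array([[np.cos(a),0,np.sin(a)],[0,1,0],[-np.sin(a),0,np.cos(a)]])
PIN=BIN+[0,0,.012]
def binR(a): return Rz(YAW)@Ry(-a)
def binp(p,a): return PIN+binR(a)@(np.array(p)/1e3+[0,0,-.012])
def frame(y,z):
    y=np.array(y)/np.linalg.norm(y); return np.column_stack([np.cross(y,z),y,z])
def best(pos,R):
    "of the two half turns, the one nearest in joints"
    j0=np.array(manip.read_joints()); o=[]
    for s in(1,-1):
        Q=R@np.diag([s,s,1]); q=manip.inverse_kinematics(pos,Q)
        if q is not None: o.append((abs(np.array(q)-j0).max(),Q))
    o.sort(key=lambda t:t[0]); print("half turn deltas",[round(t[0]) for t in o]); return o[0][1]
E
python3 - <<'E'
from h import *
np.set_printoptions(precision=4,suppress=True)
print(np.degrees(np.arcsin(binR(.35)[2,0])), binp([-57,68,34],0),binp([-57,68,34],.35))
D=np.array([0,0,-1.])
up=np.array([0,0,.017])
p=binp([-60,68,34],0)+up
R=best(p+[0,0,.04],frame(binR(0)[:,1],D))
manip.gripper_close(20)
manip.move_ptp(p+[0,0,.04],R)
manip.servo_line(p+[0,0,.006],velocity=.1)
for a in list(np.arange(0,.36,.07))+[.37,.39,.41,.43,.45]:
    manip.servo_line(binp([-60,68,34],a)+up,velocity=.04)
    f=manip.read_contact_force(); print(round(a,2),manip.read_ee_pos(),np.array(f))
    if f[2]>22: break
manip.servo_line(np.array(manip.read_ee_pos())+[0,0,.09],velocity=.15)
im,d=capture("top"); np.save("top1.npy",d); cv2.imwrite("pics/top1.png",im[...,::-1])
im,d=capture("scene"); np.save("scene1.npy",d); cv2.imwrite("pics/scene1.png",im[...,::-1])
for c in("top","scene"):
    P=cloud(c,np.load(c+"1.npy")).reshape(-1,3); l=(P-PIN)@Rz(YAW)*1e3
    w=l[(abs(l[:,1])<38)&(l[:,0]>-60)&(l[:,0]<80)&(l[:,2]>-45)&(l[:,2]<30)]
    for _ in range(6):
        A=np.c_[w[:,0],np.ones(len(w))]; s=np.linalg.lstsq(A,w[:,2],rcond=None)[0]; r=w[:,2]-A@s; w=w[abs(r)<max(3,abs(r).mean()*1.5)]
    print(c,"tilt",np.arctan(s[0]),"floor normal offset",s[1]*np.cos(np.arctan(s[0])),len(w))
    q=l@Ry(.35).T.T if 0 else l@Ry(-.35)  # into bin axes (pin origin)
    f=q[(abs(q[:,1])<36)&(q[:,0]<60)&(q[:,0]>-70)&(q[:,2]>-2)&(q[:,2]<12)]
    _,lab,cen=cv2.kmeans(f.astype(np.float32),2,None,(3,50,.1),5,2); print("feet",cen,np.bincount(lab.ravel()))
print(manip.read_time_s())
E
```

```text
20.05352282957881 [0.4741 0.2205 0.147 ] [0.4732 0.2165 0.1261]
half turn deltas [32, 116]
0.0 [0.4734 0.2176 0.1641] [-1.0352  0.6379  0.5127]
0.07 [0.4729 0.2159 0.1596] [ 0.8847 -1.1218  0.6047]
0.14 [0.4726 0.2149 0.1551] [ 0.4963  0.0147 -0.3044]
0.21 [0.4725 0.2142 0.1507] [ 0.5251 -0.5589 -0.2356]
0.28 [0.4724 0.2138 0.1463] [-0.2295 -0.0985  0.3595]
0.35 [0.4723 0.2136 0.1418] [-0.1492 -0.324  -0.5443]
0.37 [0.4725 0.2138 0.1408] [-0.7515 -0.8587  0.01  ]
0.39 [0.4725 0.2138 0.1395] [-0.0377 -0.723   0.6841]
0.41 [0.4725 0.2138 0.1382] [-0.2325  0.2553  0.4775]
0.43 [0.4725 0.2139 0.1369] [-0.0314 -0.2684  0.1253]
0.45 [0.4725 0.214  0.1356] [ 0.5551 -0.5168 -0.0173]
top tilt -0.0008464755137186787 floor normal offset -12.074421961318869 1118
feet [[-51.2334  21.0857   5.9136]
 [-51.4547 -20.5242   5.9874]] [289 299]
scene tilt -0.0062392147608798035 floor normal offset -11.939358505373587 985
feet [[-45.8473  10.9081   6.2144]
 [  4.338  -10.2616   3.8297]] [250 123]
7.6583
```

Run:
```python
from h import *
a=cv2.imread("pics/scene1.png")[150:350,320:540]; b=cv2.imread("pics/top1.png")[150:320,110:310]
a=cv2.resize(a,(396,360),interpolation=2); b=cv2.resize(b,(400,360),interpolation=2)
cv2.imwrite("pics/c1.png",np.hstack([a,b]))
np.set_printoptions(precision=1,suppress=True)
for c in("top","scene"):
    P=cloud(c,np.load(c+"0.npy")).reshape(-1,3); l=(P-PIN)@Rz(YAW)*1e3
    e=l[(l[:,1]>46)&(l[:,1]<100)&(l[:,0]>-110)&(l[:,0]<-25)&(l[:,2]>-20)&(l[:,2]<40)]
    print(c,len(e),np.percentile(e,[2,25,50,75,98],axis=0))
```

```text
top 450 [[-75.4  47.   19.3]
 [-67.   56.6  21. ]
 [-57.9  67.   21.7]
 [-49.2  77.2  22.7]
 [-40.6  86.7  24.4]]
scene 291 [[-73.2  47.2  19.7]
 [-65.3  56.1  21.1]
 [-55.6  66.3  21.7]
 [-46.3  76.9  22.3]
 [-38.6  86.3  23.4]]
```

View pics/c1.png

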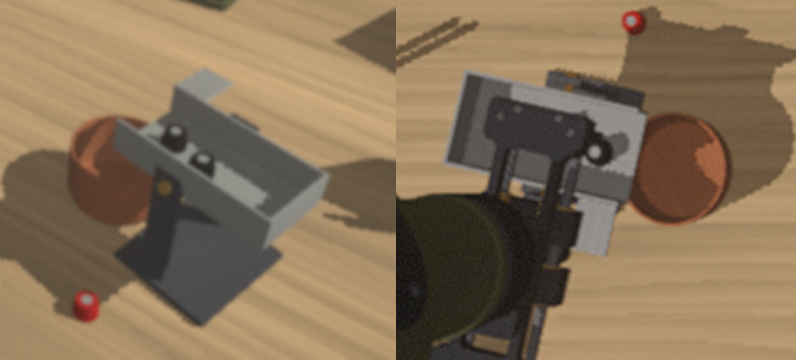

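Run:
```python
from h import *
print(manip.read_grip_width(),manip.read_grip_force(),manip.read_ee_pos(),manip.read_eef_rot(),manip.read_time_s())
im,d=capture("scene"); cv2.imwrite("pics/s2.png",cv2.resize(im[20:240,300:560,::-1],(780,600))[:600]) 
im,d=capture("wrist"); cv2.imwrite("pics/w2.png",im[...,::-1]); print(manip.read_contact_force())
```

```text
0.0051709809502019765 0.0 [0.47179247 0.21367733 0.2245658 ] [[ 0.22144331  0.97517113 -0.00203122]
 [ 0.97517207 -0.2214458  -0.00108827]
 [-0.00151105 -0.0017398  -0.99999734]] 7.6583
[-1.16393469 -0.45823663 -0.27498722]
```

View pics/s2.png

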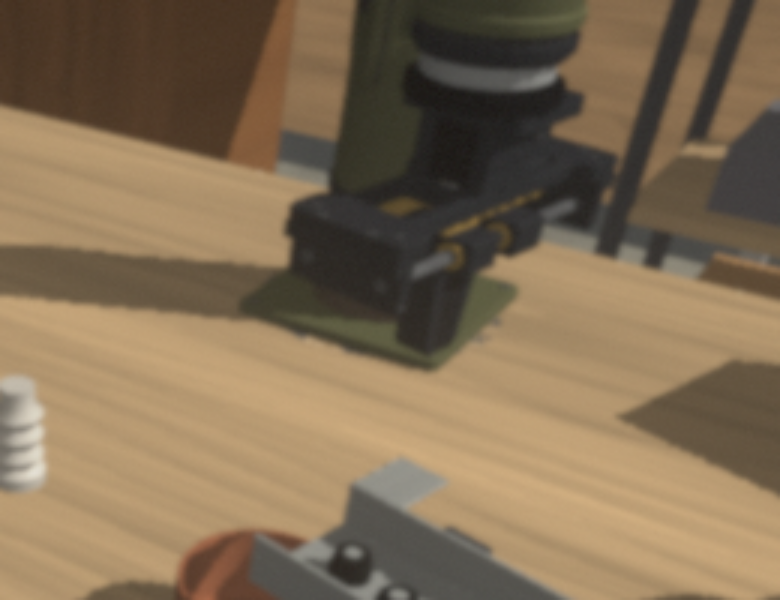

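View pics/w2.png

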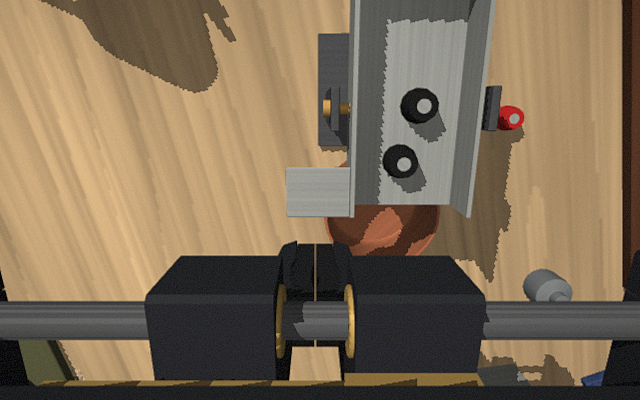

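Run:
```python
from h import *
np.set_printoptions(precision=4,suppress=True)
T=np.array(manip.read_ee_pos()); R=np.array(manip.read_eef_rot())
tip=T+R@[0,0,.017]
for c in("scene","top","wrist"):
    k=calibration(c); 
    for nm,w in(("tip",tip),("ear",binp([-57,68,34],0))):
        p=k["world_to_cam"]@np.r_[w,1]; print(c,nm,p[:3],k["fx"]*p[0]/p[2]+k["cx"],k["fy"]*p[1]/p[2]+k["cy"])
    print(np.linalg.inv(k["world_to_cam"])[:3])
im,d=capture("wrist");P=cloud("wrist",d)
print("ear by wrist",P[192,318],"tips",P[262,300],P[262,335],P[250,300],"foot",P[106,425],P[164,404],d[262,300])
im,d=capture("scene");P=cloud("scene",d)
for u,v in((437,140),(441,143),(441,130),(434,194)): print(u,v,P[v,u])
q=P.reshape(-1,3); q=q[(np.hypot(q[:,0]-.47,q[:,1]-.21)<.08)&(q[:,2]>.16)&(q[:,2]<.26)]
print(len(q),np.percentile(q,[0,5,50,95,100],axis=0) if len(q) else 0)
```

```text
scene tip [ 0.2096 -0.0495  0.7348] 436.638986517358 165.4052673636882
scene ear [0.2137 0.0025 0.7667] 433.8101311223398 195.55106051314877
[[-0.6099  0.4771 -0.6327  1.0883]
 [ 0.7925  0.3679 -0.4865  0.4232]
 [ 0.0007 -0.7981 -0.6025  0.6108]]
top tip [-0.2     0.1058  0.6826] 200.03538665765535 261.49075453792676
top ear [-0.2047  0.1089  0.7435] 207.20020679246963 258.02290998301686
[[-0.0073 -0.9964  0.085   0.5179]
 [-0.9994  0.0102  0.0333 -0.01  ]
 [-0.0341 -0.0847 -0.9958  0.8896]]
wrist tip [-0.0001  0.0168  0.1966] 314.5769181262383 232.7231225108841
wrist ear [ 0.0006 -0.0062  0.2532] 315.61860401209344 193.1371181666172
[[ 0.9752 -0.2129 -0.061   0.4876]
 [-0.2215 -0.94   -0.2596  0.2805]
 [-0.0021  0.2666 -0.9638  0.3926]]
ear by wrist [0.4761 0.2212 0.1482] tips [0.4689 0.2244 0.266 ] [0.4819 0.221  0.265 ] [0.4685 0.2247 0.255 ] foot [0.5619 0.2612 0.1321] [0.5413 0.2238 0.1313] 0.13794012
437 140 [0.4872 0.211  0.2636]
441 143 [0.4867 0.2183 0.2604]
441 130 [0.49   0.2152 0.2844]
434 194 [0.4698 0.2188 0.1472]
129 [[0.4605 0.2007 0.2455]
 [0.4654 0.2039 0.247 ]
 [0.4843 0.2215 0.2541]
 [0.4883 0.2263 0.2593]
 [0.4892 0.227  0.2598]]
```

The pictures show the closed fingertips at scene (442,146) and wrist (316,245). By depth they are at z≈0.245, but the reported TCP puts them at 0.208, so the real tool is about 38 mm shorter than stated. The press therefore ended about 10 mm above the tab. I'll press again with a force guard, and the contact height will calibrate the offset.

```bash
cat > press.py <<'E'
from h import *
np.set_printoptions(precision=4,suppress=True)
p0=np.array(manip.read_ee_pos()); t0=binp([-60,68,34],0)
f0=np.array(manip.read_contact_force()); hit=None
tcp=lambda a,dz:binp([-60,68,34],a)+[0,0,dz]
manip.servo_line(tcp(0,-.021+.010),velocity=.12)
for dz in np.arange(-.013,-.032,-.002):
    manip.servo_line(tcp(0,dz),velocity=.05); f=np.array(manip.read_contact_force())-f0
    if f[2]>5: hit=dz; print("hit",dz,manip.read_ee_pos(),f); break
if hit is not None:
    for a in list(np.arange(.07,.36,.07))+[.37,.39,.41,.43,.45]:
        manip.servo_line(tcp(a,hit),velocity=.04)
        f=np.array(manip.read_contact_force())-f0; print(round(a,2),manip.read_ee_pos(),f)
        if f[2]>20: break
manip.servo_line(np.array(manip.read_ee_pos())+[0,0,.07],velocity=.15)
for c in("scene","wrist"):
    im,d=capture(c); np.save(c+"1.npy",d); cv2.imwrite(f"pics/{c}1b.png",im[...,::-1])
    P=cloud(c,d).reshape(-1,3); l=(P-PIN)@Rz(YAW)*1e3
    w=l[(abs(l[:,1])<38)&(l[:,0]>-60)&(l[:,0]<80)&(l[:,2]>-45)&(l[:,2]<30)]
    for _ in range(8):
        A=np.c_[w[:,0],np.ones(len(w))]; s=np.linalg.lstsq(A,w[:,2],rcond=None)[0]; r=w[:,2]-A@s; w=w[abs(r)<max(3,abs(r).mean()*1.5)]
    a=np.arctan(s[0]); print(c,"tilt",a,"floor offset",s[1]*np.cos(a),len(w))
    q=l@Ry(-a)
    f=q[(abs(q[:,1])<36)&(q[:,0]<45)&(q[:,0]>-70)&(q[:,2]>-2)&(q[:,2]<12)]
    _,lab,cen=cv2.kmeans(f.astype(np.float32),2,None,(3,50,.1),5,2); print("feet",cen,np.bincount(lab.ravel()))
print(manip.read_time_s())
E
python3 press.py
```

```text
hit -0.025 [0.4732 0.2164 0.1225] [-0.9297 -2.319   6.8535]
0.07 [0.4729 0.2151 0.1182] [-0.1359 -2.3775  5.7675]
0.14 [0.4727 0.2141 0.1138] [-0.783  -2.3792  5.4531]
0.21 [0.4726 0.2135 0.1094] [-0.7918 -1.4756  5.1835]
0.28 [0.4726 0.2133 0.1064] [-4.1815 -2.2651 20.2592]
scene tilt 0.3436638067353963 floor offset -12.087383216963431 294
feet [[-35.6082   0.0048   3.3703]
 [  4.451   -8.3185   4.7152]] [114  86]
wrist tilt 0.34794172022600245 floor offset -11.829398136273122 20360
feet [[  4.4577  -5.568    4.9654]
 [-35.8652   5.4605   4.8074]] [1422 1076]
12.275
```

The bin is fully tipped (0.345 rad) and both feet stayed put. The grasp offset is calibrated at about 39 mm. Now I check IK for the whole scraper plan and grasp.

```bash
cat >> h.py <<'E'
D=np.array([0,0,-1.]); SC=np.array([.634,-.103,0]); SY=np.radians(86); ZT=.086  # reported TCP height over scraper origin
def sweep(x,h,y=-1.,sgn=1,zt=ZT):
    R=binR(.35); return binp([x,y,h+zt*1e3],.35), frame(sgn*R[:,0],-R[:,2])
E
cat > grasp.py <<'E'
from h import *
np.set_printoptions(precision=4,suppress=True)
ok={}
for s in(1,-1):
    Rg=frame(s*Rz(SY)[:,0],D)
    L=[(SC+[0,0,ZT+.09],Rg),(SC+[0,0,ZT],Rg),(SC+[0,0,ZT+.2],Rg)]+[sweep(x,h,sgn=s) for x,h in((60,80),(60,2),(0,2),(-80,2),(-80,60))]
    Q=[manip.inverse_kinematics(p,R) for p,R in L]
    ok[s]=all(q is not None for q in Q); print(s,ok[s]); [print(np.round(q)) for q in Q if q is not None]
    if ok[s]: ok[s]=1e3-max(abs(np.array(Q[0])-manip.read_joints()))
s=max(ok,key=lambda k:ok[k]); print("use",s)
open("sgn","w").write(str(s))
Rg=frame(s*Rz(SY)[:,0],D)
manip.let_go()
manip.move_ptp(SC+[0,0,ZT+.09],Rg)
im,d=capture("wrist"); cv2.imwrite("pics/w3.png",im[...,::-1]); P=cloud("wrist",d).reshape(-1,3)
q=P[(np.hypot(*(P[:,:2]-SC[:2]).T)<.04)&(P[:,2]>.14)&(P[:,2]<.158)]; h=P[(np.hypot(*(P[:,:2]-SC[:2]).T)<.05)&(P[:,2]>.035)&(P[:,2]<.048)]
for w in(q,h):
    if len(w)>4: print(len(w),cv2.minAreaRect((w[:,:2]*1e3).astype(np.float32)))
print(manip.read_time_s())
E
python3 grasp.py
```

```text
1 True
[ 21.  46. -30.  88.  27.  53.  68.]
[ 20.  52. -28.  92.  33.  44.  63.]
[ 20.  39. -29.  81.  20.  65.  74.]
[  2.  34. -38.  98.   7.  41.  44.]
[ -1.  40. -38. 101.  16.  32.  36.]
[  6.  41. -40. 107.  18.  28.  38.]
[ 15.  42. -42. 113.  23.  24.  41.]
[ 19.  37. -45. 111.  15.  31.  48.]
-1 True
[ -8.  46.  26.  90. -24.  50. -67.]
[ -6.  52.  22.  93. -28.  40. -65.]
[-10.  40.  29.  83. -20.  63. -71.]
[-33.  31.  20. 100. -39.  47. -92.]
[-32.  37.  16. 103. -46.  39. -87.]
[-25.  37.  12. 109. -47.  35. -79.]
[-14.  37.   6. 114. -49.  30. -69.]
[-16.  32.  12. 112. -44.  38. -73.]
use -1
1858 ((634.8796997070312, -102.75700378417969), (21.92400360107422, 27.425683975219727), 85.8370361328125)
329 ((647.1609497070312, -103.6417236328125), (28.010997772216797, 34.32484817504883), 86.22478485107422)
14.9833
```

Wrist view confirms the scraper pose to 1 mm. Grasp.

Run:
```python
from h import *
np.set_printoptions(precision=4,suppress=True)
s=int(open("sgn").read())
f0=np.array(manip.read_contact_force())
manip.servo_line(SC+[.0008,0,ZT],velocity=.12); print(manip.read_ee_pos(),np.array(manip.read_contact_force())-f0)
manip.gripper_close(40)
print(manip.read_grip_width(),manip.read_grip_force(),manip.read_ee_pos())
np.savez("grasp.npz",p=manip.read_ee_pos(),R=manip.read_eef_rot())
manip.servo_line(SC+[0,0,ZT+.2],velocity=.25); print(np.array(manip.read_contact_force())-f0)
p,R=sweep(60,80,sgn=s); manip.move_ptp(p,R); manip.sleep(.2)
print(manip.read_ee_pos(),p,manip.read_grip_width())
im,d=capture("scene"); cv2.imwrite("pics/s4.png",cv2.resize(im[60:310,300:560,::-1],(624,600))); P=cloud("scene",d).reshape(-1,3)
# scraper head points in bin axes (floor origin), expected x 46..74, y -31..29, z 80..
q=((P-PIN)@binR(.35)+[0,0,.012])*1e3
w=q[(abs(q[:,0]-60)<35)&(abs(q[:,1])<45)&(q[:,2]>50)&(q[:,2]<180)]
h=w[(w[:,2]<115)]
print(len(w),np.percentile(w[:,2],[0,1,5]),len(h),np.percentile(h,[1,50,99],axis=0))
print(manip.read_time_s())
```

```text
[ 0.6354 -0.1033  0.0867] [0.6534 0.2437 1.4284]
0.24651877722404983 39.99138121493161 [ 0.6348 -0.103   0.0859]
[ 0.3781  0.5937 -2.1539]
[0.5555 0.2631 0.2902] [0.5548 0.2642 0.2902] 0.2467968616600476
2102 [79.5925 81.1209 84.8312] 928 [[ 45.7301 -32.3769  80.4338]
 [ 72.3606 -19.6516  99.0609]
 [ 74.2051  27.452  114.8162]]
19.45
```

View pics/s4.png

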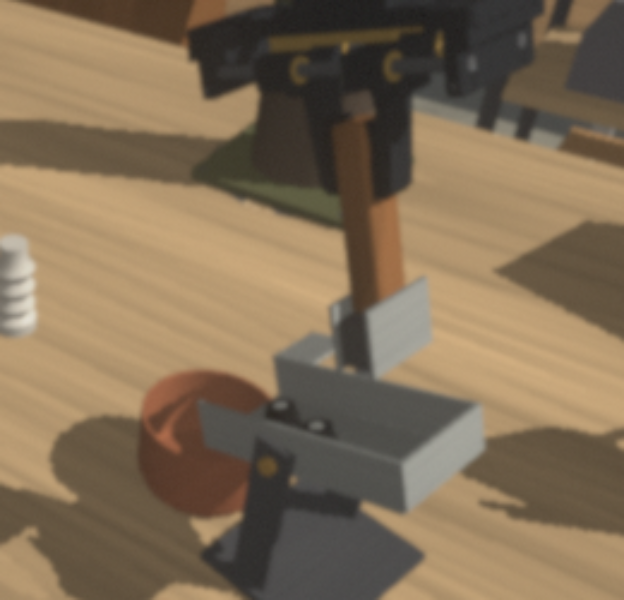

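The scraper hangs at crop (375,330), parallel to the tilted floor, and it measures within 1–2 mm of the plan. Lower with a guard and sweep.

```bash
cat > sw.py <<'E'
from h import *
np.set_printoptions(precision=3,suppress=True)
s=int(open("sgn").read()); B=binR(.35)
go=lambda x,h,v:manip.servo_line(sweep(x,h,y=0.3,sgn=s)[0],velocity=v)
F=lambda:(np.array(manip.read_contact_force())-f0)@B
manip.sleep(.1); f0=np.mean([manip.read_contact_force() for _ in range(5)],0)
go(60,12,.12); f0=np.mean([manip.read_contact_force() for _ in range(5)],0)
h=12
for h in(6,4,3,2,1):
    go(60,h,.04); f=F(); print(h,f)
    if f[2]>4: break
h=h+.7 if f[2]>4 else 1.2
go(60,h,.03); print("h",h,F())
for x in(40,20,0,-20,-40,-60,-70,-80):
    go(x,h,.06); f=F(); print(x,f)
    if np.linalg.norm(f)>25: print("stop"); break
manip.sleep(.3)
for c in("scene","top"):
    im,d=capture(c); cv2.imwrite(f"pics/{c}5.png",im[...,::-1]); 
a=cv2.imread("pics/scene5.png")[150:350,320:540]; b=cv2.imread("pics/top5.png")[150:320,110:310]
cv2.imwrite("pics/c5.png",np.hstack([cv2.resize(a,(396,360)),cv2.resize(b,(400,360))]))
print(manip.read_time_s(),manip.read_grip_width())
E
python3 sw.py
```

```text
6 [ 1.386  0.717 -0.286]
4 [-0.06  -0.259 -1.221]
3 [ 0.254 -0.02  -1.664]
2 [ 0.116 -0.542 -1.189]
1 [ 1.043  0.981 -0.008]
h 1.2 [ 1.104 -0.179 -0.554]
40 [ 0.66  -0.714 -1.02 ]
20 [ 0.648  1.159 -1.374]
0 [ 1.727  1.173 -2.015]
-20 [ 1.375  0.84  -0.54 ]
-40 [ 0.716  0.307 -0.914]
-60 [ 0.512  0.349 -0.987]
-70 [ 1.818  0.837 -1.716]
-80 [ 1.276  0.172 -1.166]
25.75 0.2466668277033468
```

View pics/c5.png

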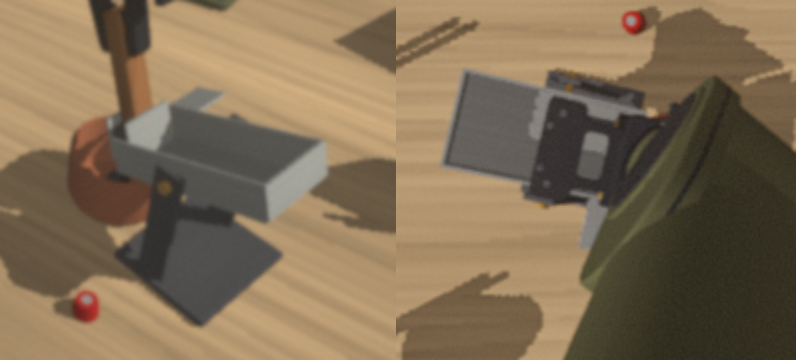

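The left half shows the bin floor empty, with the scraper at the lip (145,140). I'll lift it away, look into the cup, then stand the scraper back at its old place.

Run:
```python
from h import *
np.set_printoptions(precision=3,suppress=True)
s=int(open("sgn").read()); g=np.load("grasp.npz")
manip.servo_line(sweep(-78,75,y=0.3,sgn=s)[0],velocity=.15)
manip.move_ptp(g["p"]+[0,0,.12],g["R"])
manip.sleep(.2)
im,d=capture("top"); cv2.imwrite("pics/top6.png",im[...,::-1]); cv2.imwrite("pics/c6.png",cv2.resize(im[160:300,120:300,::-1],(771,600)))
for c in("top",):
    P=cloud(c,d).reshape(-1,3); r=np.hypot(P[:,0]-.527,P[:,1]-.164); q=P[(r<.045)&(P[:,2]<.06)]; print("cup content z",np.percentile(q[:,2],[5,50,95]))
f0=np.mean([manip.read_contact_force() for _ in range(5)],0)
manip.servo_line(g["p"]+[0,0,.006],velocity=.15)
for dz in(.004,.003,.002,.001,0,-.001,-.002):
    manip.servo_line(g["p"]+[0,0,dz],velocity=.03); f=np.array(manip.read_contact_force())-f0; print(dz,f)
    if f[2]>4: break
print(manip.read_time_s())
```

```text
cup content z [0.001 0.004 0.024]
0.004 [ 0.18  -0.531 -0.454]
0.003 [ 0.322 -0.524  0.682]
0.002 [ 0.431  0.22  -0.054]
0.001 [ 0.182 -0.317 -0.237]
0 [ 0.496 -0.318  0.046]
-0.001 [-1.394  0.738  8.621]
30.0583
```

View pics/c6.png

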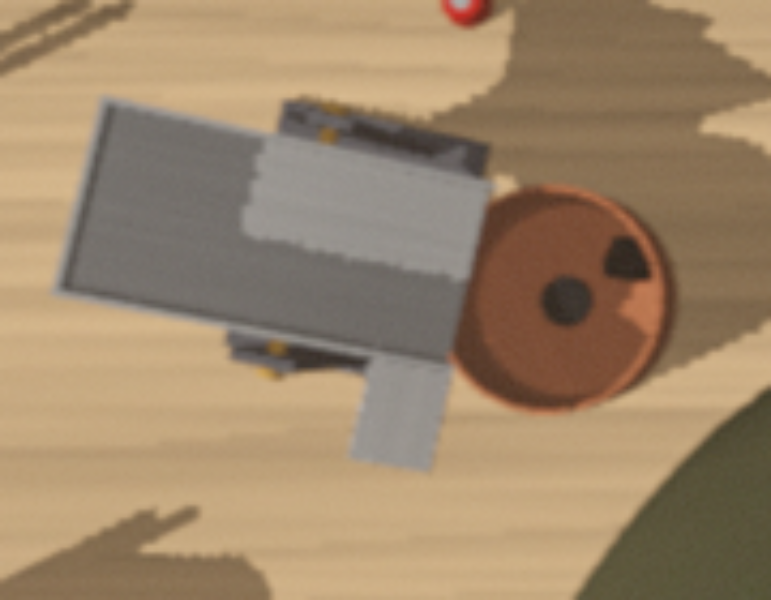

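Both feet lie in the cup at crop (567,300) and (628,258), the bin is empty and still tilted, and the cup is in place. Release and retreat.

Run:
```python
from h import *
np.set_printoptions(precision=3,suppress=True)
p=np.array(manip.read_ee_pos())
manip.let_go(); manip.sleep(.3)
manip.servo_line(p+[0,0,.13],velocity=.12); manip.sleep(.5)
for c in("wrist","scene"):
    im,d=capture(c); P=cloud(c,d).reshape(-1,3)
    q=P[(np.hypot(*(P[:,:2]-SC[:2]).T)<.03)&(P[:,2]>.143)&(P[:,2]<.158)]
    print(c,len(q),np.median(q[:,2]),cv2.minAreaRect((q[:,:2]*1e3).astype(np.float32)))
l=(P-PIN)@Rz(YAW)*1e3
w=l[(abs(l[:,1])<36)&(abs(l[:,0])<60)&(abs(l[:,2])<40)]; w=w[abs((w@Ry(-.35))[:,2]+12)<6]
print("tilt",np.arctan(np.polyfit(w[:,0],w[:,2],1)[0]))
print(manip.read_contact_force(),manip.read_time_s())
if len(q)>50: manip.close_job()
```

```text
wrist 1276 0.15042497036936042 ((635.0173950195312, -102.56753540039062), (21.417585372924805, 27.172956466674805), 86.09915924072266)
scene 125 0.148723913313684 ((635.2540893554688, -101.99064636230469), (22.304908752441406, 28.889087677001953), 81.42433166503906)
tilt 0.3518587221988696
[ 0.162 -0.379 -0.082] 33.2583
the job is handed in; nothing more can be done
```

The job is handed in at 33.3 s: the bin is fully tipped and stays tilted, both rubber feet are in the cup, the cup is upright in its place, and the scraper stands upright at its original spot.

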